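# Sort the parts after a spray-drying run

### The job

The drying run is over: sort the mixed handful of parts on the bench into the two-bay trays, one part to a bay, either bay of its tray. Both glass sample jars go in the white tray, both metal fittings (the brass hose connector and the steel valve) in the blue tray, and the black rubber stopper in the yellow tray. Set each one down gently, upright on the tray's floor (do not drop it), and leave the white mortar and the orange timer where they are.

Things in the scene. Friction and masses are not known exactly. Their poses are not given: they have to be found in the camera images.
- jar_amber: sample jar of amber (brown) glass with a white screw cap and a blank paper label: round, 42 mm in diameter, 70 mm high over the cap, about 100 g. Stands upright on the bench at the start. Origin: centre of its underside; z up.
- jar_green: sample jar of green glass with a green screw cap and a blank paper label: round, 42 mm in diameter, 70 mm high over the cap, about 100 g. Stands upright on the bench at the start. Origin: centre of its underside; z up.
- hose_fitting: metal fitting: brass hose connector, a hexagonal nut below (36 mm across its flats, 42 mm across corners, 22 mm high; two of its flats face its +x and -x) and a ribbed round spigot 28 mm in diameter above it up to 58 mm, with a dark bore on top; about 120 g. The spigot can be gripped from any side. Stands upright on the bench at the start. Origin: centre of its underside; z up.
- steel_valve: metal fitting: steel valve block 46 mm (its x) by 28 mm (its y) by 44 mm high, with a red round knob on top (24 mm in diameter, fixed, from 48 to 58 mm high); about 180 g. At the start it is turned by at most 30 degrees from the bench's axes; the 28 mm faces look along its y. Stands upright on the bench at the start. Origin: centre of its underside; z up.
- stopper: black rubber stopper, a round taper 34 mm in diameter at the bottom and 42 mm at the top, 45 mm high, about 60 g. Stands upright on the bench at the start. Origin: centre of its underside; z up.
- tray_white: white plastic tray, fixed to the bench, lying level: 84 mm (its x) by 170 mm (its y), 18 mm high, open on top; walls 4 mm, floor 4 mm thick. A 4 mm divider as high as the walls, across its middle (at its y = 0), makes two equal bays, each 76 mm (x) by 79 mm (y), centred at its y = +41.5 mm and -41.5 mm. Origin: centre of its underside, on the bench; z up.
- tray_blue: blue plastic tray, fixed to the bench, lying level: 84 mm (its x) by 170 mm (its y), 18 mm high, open on top; walls 4 mm, floor 4 mm thick. A 4 mm divider as high as the walls, across its middle (at its y = 0), makes two equal bays, each 76 mm (x) by 79 mm (y), centred at its y = +41.5 mm and -41.5 mm. Origin: centre of its underside, on the bench; z up.
- tray_yellow: yellow plastic tray, fixed to the bench, lying level: 84 mm (its x) by 170 mm (its y), 18 mm high, open on top; walls 4 mm, floor 4 mm thick. A 4 mm divider as high as the walls, across its middle (at its y = 0), makes two equal bays, each 76 mm (x) by 79 mm (y), centred at its y = +41.5 mm and -41.5 mm. Origin: centre of its underside, on the bench; z up.
- mortar: bystander, to be left alone: white ceramic mortar bowl, open on top, 64 mm across the rim, 40 mm high, loose on the bench. Origin: centre of its underside; z up.
- timer: bystander, to be left alone: orange box-shaped lab timer with a grey window and three black keys on top, 46 mm (x) by 58 mm (y) by 24 mm high, loose on the bench. Origin: centre of its underside; z up.
Mind the look-alikes: they are no part of the job. What is shaped like the steel_valve but pink or purple is not meant.

How it is judged:
At the end, for the whole second after the job is handed in: Jars in the white tray, hose connector and valve in the blue, stopper in the yellow: each origin within 38 mm (tray x) and 83 mm (tray y) of the tray's middle, under 10 mm above the tray's underside (so on its floor, not on a wall), upright within 0.15 rad, released, at rest (x of jar_amber in the frame of tray_white between -0.038 and 0.038 m and y of jar_amber in the frame of tray_white between -0.083 and 0.083 m and z of jar_amber in the frame of tray_white between 0 and 0.01 m and angle between each of jar_amber, jar_green, hose_fitting, steel_valve, stopper's own z axis and vertical below 0.15 rad and linear speed of each of jar_amber, jar_green, hose_fitting, steel_valve, stopper below 0.02 m/s and angular speed of each of jar_amber, jar_green, hose_fitting, steel_valve, stopper below 0.3 rad/s and x of jar_green in the frame of tray_white between -0.038 and 0.038 m and y of jar_green in the frame of tray_white between -0.083 and 0.083 m and z of jar_green in the frame of tray_white between 0 and 0.01 m and x of hose_fitting in the frame of tray_blue between -0.038 and 0.038 m and y of hose_fitting in the frame of tray_blue between -0.083 and 0.083 m and z of hose_fitting in the frame of tray_blue between 0 and 0.01 m and x of steel_valve in the frame of tray_blue between -0.038 and 0.038 m and y of steel_valve in the frame of tray_blue between -0.083 and 0.083 m and z of steel_valve in the frame of tray_blue between 0 and 0.01 m and x of stopper in the frame of tray_yellow between -0.038 and 0.038 m and y of stopper in the frame of tray_yellow between -0.083 and 0.083 m and z of stopper in the frame of tray_yellow between 0 and 0.01 m); the robot touches nothing.
It fails at once if the white mortar is pushed more than 15 mm or tipped by more than 17 degrees (distance of mortar from where it was at the start of the episode above 0.015 m or angle between mortar's own z axis and vertical above 0.3 rad).
It fails at once if the orange timer is pushed more than 15 mm or tipped by more than 17 degrees (distance of timer from where it was at the start of the episode above 0.015 m or angle between timer's own z axis and vertical above 0.3 rad).
It fails at once if a part is dropped or thrown (faster than 0.7 m/s out of the fingers, a fall of about 25 mm) ((linear speed of jar_amber above 0.7 m/s and contact force between jar_amber and the fingers below 0.05 N) or (linear speed of jar_green above 0.7 m/s and contact force between jar_green and the fingers below 0.05 N) or (linear speed of hose_fitting above 0.7 m/s and contact force between hose_fitting and the fingers below 0.05 N) or (linear speed of steel_valve above 0.7 m/s and contact force between steel_valve and the fingers below 0.05 N) or (linear speed of stopper above 0.7 m/s and contact force between stopper and the fingers below 0.05 N)).
It also fails if it takes over 138 s, if anything falls off the work surface, if the arm or the gripper's body presses on something with over 40 N, if the wrist force passes 120 N, or if a joint passes its speed limit or range.

### The arm

A 6-joint arm with a two-finger parallel gripper is mounted at the origin on the work surface. World frame = base frame: x ahead of the robot, y to its left, z up, the work surface at z = 0. Lengths are in m, angles in rad, forces in N, time in s.
With the tool pointing down it reaches from about 0.375 to 0.9 m from the base axis. Payload 3.1 kg.
Tool frame: the origin (TCP) lies at the very end of the fingers, on their centre line; the grasp point (between the pads) lies 19 mm behind it; z points along the fingers, y is the line along which they close (so a half turn about z gives the same grasp; the last joint's range is limited). The gripper opens to 85 mm and grips with 20 to 120 N. Pads are 22 mm wide; open, the fingers measure 114 mm over their backs; the gripper's body (76 mm by 85 mm) begins 54 mm behind the grasp point. The pads swing forward as they close: fully open they stand 13 mm farther back than shut.
Start: joints at [-1.47, 0.527, 1.433, -0, 1.181, -0.178], TCP at [0.172, -0.601, 0.231] pointing down, gripper open.
Joint ranges: [-3.08, 3.08], [-0.75, 2.2], [0.22, 2.44], [-1.43, 4.57], [0, 2.65], [-2.85, 2.85]. Speed limits (rad/s): [2.79, 2.79, 3.14, 3.14, 3.14, 3.14].

### API

Orientations are given as a unit quaternion [x, y, z, w].
In Python, from station import manip gives the robot as it stands.
- The arm moves only by the shell command python3 -m handwheel 'ROWS' [FORCE]. ROWS is JSON, a list of rows, each a list of 7 numbers: the shift along the world's x, y, z in mm, then the turn, a rotation vector about the world's x, y, z in degrees, then the opening, from 0 (shut) to 1 (fully open). A call has exactly 10 rows; each row shifts and turns the commanded pose from where the row before left it; what a row does not reach is not made up. A row lasts 1/8 s, in which the tool goes at most 62.5 mm and 10.7 degrees, less where a joint would pass 70% of its speed; a pose out of reach is approached as far as the arm can. A call is refused whole if a number of a shift passes 62.5 or a number of a turn 10.7, either way. A call with a gripper value outside its range is refused whole. The fingers move at their own pace and stop on an object; FORCE is the grip in N (left out, the last holds). Time passes only in rows, so rows that do not move let the fingers close, or fill a call up. It gives the time, the measured TCP pose, the force, the opening and the grip force at its end, in the units of the state.
- manip.sense(): the state, without advancing time (a new reading comes with each control period).
- manip.snapshot(name): name is "side" or "top" or "wrist"; returns the picture (480x640x3 uint8, red, green, blue); there is no depth.
- manip.get_calibration(name): a dict with "K" (3x3 intrinsics, pixels), "k1" (the pictures are not rectified: a ray, as slopes to the right and down, at radius r is drawn at 1 + k1 r^2 times it, then the intrinsics apply), "rvec" (rotation vector, rad) and "tvec" (3), from world to camera coordinates, as OpenCV has them. Camera axes: x right, y down, z forward; pixel columns grow to the right and rows downward; lengths in m; the calibration is good to about 2 mm. A picture is of the moment at which its call begins: read the wrist's pose just before it. get_calibration takes no time and is no camera call; for the wrist camera it gives the pose at the moment of the call.
- manip.sign_off(): hands the job in; it is judged then, once.
The state is a dict: "t": time; "q": joint angles; "qd": joint speeds; "tau": joint torques, N m; "tcp_pos": TCP position; "tool_rot": TCP orientation; "force": force on the tool from outside, world axes, zero at the start; "ft_torque": the same for the moment, N m; "finger_gap": opening from 0.0 (shut) to 1.0 (fully open); "gripper_force": force on a finger pad.
Only numpy, scipy, OpenCV 4.12 (cv2) and the standard library are available. Lean on these libraries where they do the work, as an engineer would, in place of code of your own. Each camera call takes 0.05 s, during which the arm holds its last target. There are 200 camera calls.

## Working session

There is one attempt and no reset: what is moved stays moved. The work goes in short steps, Python scripts to look and compute and a shell command to move; the robot and the scene stay as the last step left them, time stands still between calls to the robot, and variables do not carry over. Pictures are saved under pics/ and viewed, at most 14 in all, crops included, and the job is handed in when it is done.

```bash
ls; mkdir -p pics; python3 - <<'E'
from station import manip
import cv2
for n in("top","side"):
    cv2.imwrite(f"pics/{n}0.png",manip.snapshot(n)[:,:,::-1]); c=manip.get_calibration(n); print(n,c)
print(manip.sense())
E
```

```text
pics
top {'K': array([[444.19073317,   0.        , 321.0495519 ],
       [  0.        , 444.19073317, 239.69887567],
       [  0.        ,   0.        ,   1.        ]]), 'k1': -0.07095657422939894, 'rvec': array([ 2.19506963, -2.22306617,  0.07614778]), 'tvec': array([-0.05321447,  0.49867656,  0.95179316])}
side {'K': array([[586.60778521,   0.        , 322.20756596],
       [  0.        , 586.60778521, 236.24211   ],
       [  0.        ,   0.        ,   1.        ]]), 'k1': -0.03455374041759545, 'rvec': array([ 0.81203823, -2.41270201,  1.28665784]), 'tvec': array([0.39598283, 0.23466246, 1.06122249])}
{'t': 0.1, 'q': array([-1.47051026e+00,  5.28395894e-01,  1.43375144e+00, -2.96136941e-05,
        1.18140477e+00, -1.78548550e-01]), 'qd': array([ 8.02232610e-04, -4.15356555e-03, -2.19281505e-03, -1.61040557e-05,
        2.87648291e-04, -1.54132654e-04]), 'tau': array([-4.56918688e-04, -4.43306673e+01, -1.78585625e+01, -1.52722600e-04,
        3.89353590e-03,  1.16652629e-05]), 'tcp_pos': array([ 0.17194887, -0.60022196,  0.23042476]), 'tool_rot': array([ 9.90295880e-01,  1.38971615e-01,  2.46456744e-05, -9.79511113e-04]), 'force': array([ 0.07372003, -0.21830278, -1.0304157 ]), 'ft_torque': array([-0.00670354, -0.0346283 ,  0.0107863 ]), 'gripper_force': 0.0, 'finger_gap': 1.0009128255829352}
```

View pics/top0.png

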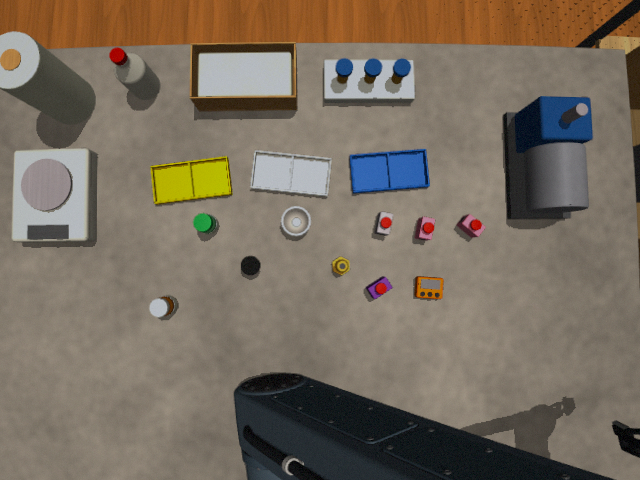

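View pics/side0.png

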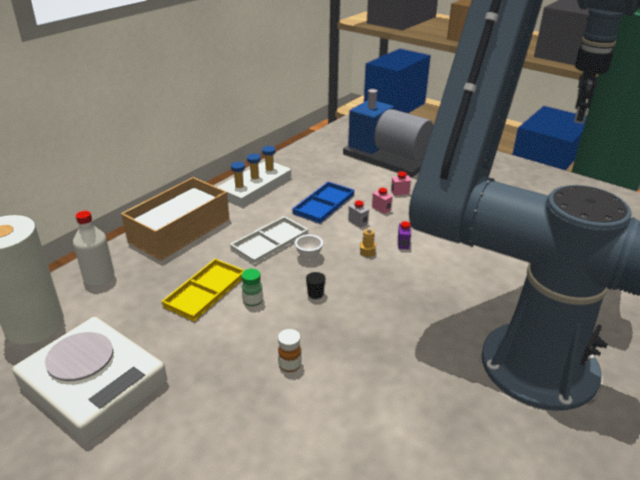

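The top view shows the white-capped amber jar (162,307), green jar (205,223), stopper (250,266), brass fitting (341,266), and timer (429,288). It also shows the mortar (295,222) and the yellow, white and blue trays (191,180), (290,173), (389,171). Valve candidates are grey (385,224), pink (427,228), pink (472,225) and purple (379,288). By the description it is the grey one, so I'll check that in a close crop.

```bash
python3 - <<'E'
import cv2
i=cv2.imread("pics/top0.png")
cv2.imwrite("pics/c1.png",cv2.resize(i[190:310,320:480],None,fx=5,fy=5,interpolation=cv2.INTER_CUBIC))
cv2.imwrite("pics/c2.png",cv2.resize(i[140:325,140:340],None,fx=3.2,fy=3.2,interpolation=cv2.INTER_CUBIC)[:592])
E
```

```text
(no output)
```

View pics/c1.png

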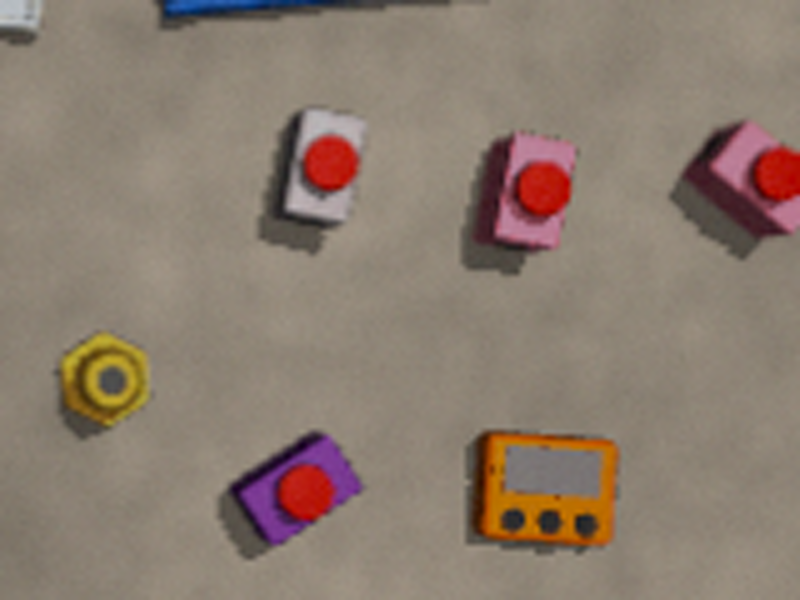

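View pics/c2.png

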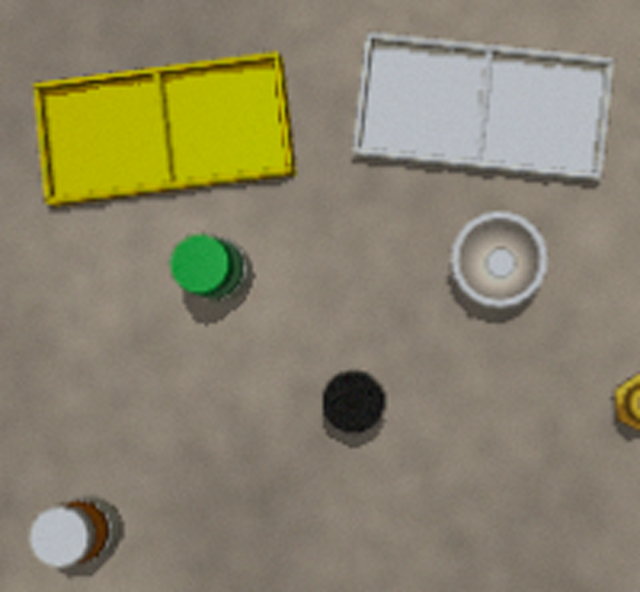

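The crop confirms the grey valve, with its knob at (386,222.5). Both neighbours are pink and the one below is purple. I also read the cap, bore and tray-corner pixels off the crops.

```bash
cat > h.py <<'E'
import numpy as np,cv2
from station import manip
def px2w(pts,z,cal):
    p=np.array(pts,float).reshape(-1,2); K=cal["K"]; d=(p-K[:2,2])/[K[0,0],K[1,1]]
    u=d.copy()
    for _ in range(20): u=d/(1+cal["k1"]*(u**2).sum(1,keepdims=True))
    R=cv2.Rodrigues(cal["rvec"])[0]; C=-R.T@cal["tvec"]
    r=np.c_[u,np.ones(len(u))]@R
    return C+r*((z-C[2])/r[:,2])[:,None]
E
python3 - <<'E'
from h import *
c=manip.get_calibration("top")
f=lambda pts,s,o:(np.array(pts,float)+.5)/s-.5+np.array(o)
A=lambda p:f(p,5,(320,190)); B=lambda p:f(p,3.2,(140,140))
np.set_printoptions(precision=4,suppress=True)
for n,p,z in [("amber",B([61,537]),.07),("green",B([202,265]),.07),("stopper",B([354,401]),.045),("hose",A([113,380]),.058),("knob",A([331,163]),.058),("mortar",B([499,260]),.04),("timer",A([549,488]),.024),("purple",A([306,492]),.058),("pink",A([544,189]),.058)]:
    print(n,px2w(p,z,c)[0])
v=px2w(A([[304,108],[367,117],[345,224],[285,213]]),.044,c);print("valve",v,v.mean(0))
d=v[0]-v[3]+v[1]-v[2];print("valve long-axis ang",np.degrees(np.arctan2(d[1],d[0])))
h=px2w(A([[104,333],[148,350],[150,398],[107,425],[63,402],[62,357]]),.022,c);print("hex",h,h.mean(0))
for n,p in [("yel",B([[35,85],[280,53],[294,176],[49,207]])),("whi",B([[370,34],[612,60],[602,184],[354,158]])),("blu",[[349,152.5],[427.5,150],[429.5,187],[352,193]])]:
    t=px2w(p,.018,c);d=t[0]-t[1]+t[3]-t[2];a=np.arctan2(d[1],d[0])-np.pi/2;m=t.mean(0)
    y=np.array([-np.sin(a),np.cos(a)])
    print(n,m,np.degrees(a),np.linalg.norm(d)/2,"bays +y",m[:2]+.0415*y,"-y",m[:2]-.0415*y)
E
```

```text
amber [0.3615 0.2735 0.07  ]
green [0.5334 0.1829 0.07  ]
stopper [0.4454 0.0897 0.045 ]
hose [ 0.4418 -0.1014  0.058 ]
knob [ 0.5307 -0.1937  0.058 ]
mortar [ 0.537  -0.0057  0.04  ]
timer [ 0.3921 -0.2915  0.024 ]
purple [ 0.3944 -0.1807  0.058 ]
pink [ 0.5188 -0.2832  0.058 ]
valve [[ 0.5553 -0.1851  0.044 ]
 [ 0.5512 -0.2118  0.044 ]
 [ 0.506  -0.2015  0.044 ]
 [ 0.5109 -0.1761  0.044 ]] [ 0.5308 -0.1936  0.044 ]
valve long-axis ang -12.1436245193106
hex [[ 0.4615 -0.1004  0.022 ]
 [ 0.454  -0.1192  0.022 ]
 [ 0.4334 -0.1197  0.022 ]
 [ 0.4221 -0.1011  0.022 ]
 [ 0.4322 -0.0823  0.022 ]
 [ 0.4515 -0.0822  0.022 ]] [ 0.4425 -0.1008  0.022 ]
yel [0.6304 0.2216 0.018 ] 6.519757656043849 0.16841446597633225 bays +y [0.6256 0.2628] -y [0.6351 0.1804]
whi [0.6422 0.0039 0.018 ] -6.714525626978031 0.16733461305720743 bays +y [0.6471 0.0451] -y [ 0.6373 -0.0374]
blu [ 0.6474 -0.2116  0.018 ] 2.828126725863438 0.17244483375444813 bays +y [ 0.6453 -0.1702] -y [ 0.6494 -0.2531]
```

Each grasp closes along world y, roughly, with the tool yaw at about -12° to match the valve. Valve first: I'll move above it.

```bash
python3 -m handwheel '[[36,41,-10,0,0,-2.8,0.65],[36,41,-10,0,0,-2.8,0.65],[36,41,-10,0,0,-2.8,0.65],[36,41,-10,0,0,-2.8,0.65],[36,41,-10,0,0,-2.8,0.65],[36,41,-10,0,0,-2.8,0.65],[36,41,-10,0,0,-2.8,0.65],[36,41,-10,0,0,-2.8,0.65],[36,41,-10,0,0,-2.8,0.65],[35,38,-10,0,0,-2.8,0.65]]' 60
cat >> h.py <<'E'
def look(name,cam="wrist"):
    c=manip.get_calibration(cam); cv2.imwrite(f"pics/{name}.png",manip.snapshot(cam)[:,:,::-1]); return c
E
python3 - <<'E'
from h import *
np.save("w1.npy",look("w1"),allow_pickle=True);print(manip.sense()["tcp_pos"])
E
```

```text
t: 1.35
tcp_pos: [0.5319, -0.1922, 0.1307]
tool_rot: [0.994, -0.105, -0.0, -0.0]
force: [0.8, 0.5, 0.4]
finger_gap: 0.652
gripper_force: 0.0
[ 0.53507283 -0.18742965  0.12969119]
```

View pics/w1.png

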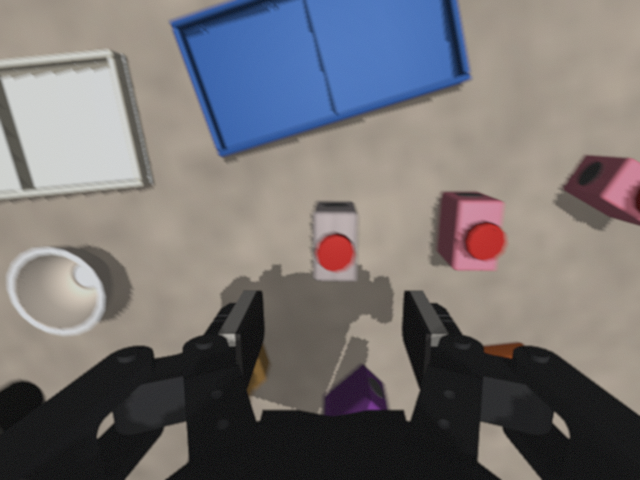

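The wrist view shows the grey valve squarely aligned with the fingers, with its knob at (335,252). A pink block is to its right (485,241). The blue tray corners are at (222,156), (469,78) and (174,22).

```bash
python3 - <<'E'
from h import *
c=np.load("w1.npy",allow_pickle=True).item()
print(px2w([335,252],.058,c), px2w([[315,213],[356,213],[357,280],[314,280]],.044,c))
t=px2w([[222,156],[469,78],[174,22]],.018,c);print(t,np.linalg.norm(t[0]-t[1]),(px2w([335,113],.018,c)))
s=manip.sense();print(s["tcp_pos"],s["tool_rot"])
E
```

```text
[[ 0.53274564 -0.19285561  0.058     ]] [[ 0.55565018 -0.1852333   0.044     ]
 [ 0.55034275 -0.20989958  0.044     ]
 [ 0.50699883 -0.20196937  0.044     ]
 [ 0.51284311 -0.17478598  0.044     ]]
[[ 0.60089653 -0.13158836  0.018     ]
 [ 0.61403331 -0.29582199  0.018     ]
 [ 0.68235812 -0.12610984  0.018     ]] 0.16475818263194608 [[ 0.61149158 -0.20988008  0.018     ]]
[ 0.53507283 -0.18742965  0.12969119] [ 9.94523925e-01 -1.04491759e-01  6.80097654e-04 -1.78113788e-03]
```

```bash
python3 -m handwheel '[[0,0,0,0,0,0,0.65],[1,1,-4,0,0,0,0.65],[0,0,-15,0,0,0,0.65],[0,0,-20,0,0,0,0.65],[0,0,-20,0,0,0,0.65],[0,0,-20,0,0,0,0.65],[0,0,-20,0,0,0,0.65],[0,0,-12,0,0,0,0.65],[0,0,-7,0,0,0,0.65],[0,0,0,0,0,0,0.65]]' 60
python3 -m handwheel '[[0,0,0,0,0,0,0],[0,0,0,0,0,0,0],[0,0,0,0,0,0,0],[0,0,0,0,0,0,0],[0,0,0,0,0,0,0],[0,0,10,0,0,0,0],[0,0,15,0,0,0,0],[0,0,20,0,0,0,0],[0,0,10,0,0,0,0],[0,0,0,0,0,0,0]]' 60
```

```text
t: 2.65
tcp_pos: [0.5317, -0.193, 0.0129]
tool_rot: [0.994, -0.105, -0.0, -0.0]
force: [0.2, 0.2, -0.0]
finger_gap: 0.654
gripper_force: 0.0
t: 3.9
tcp_pos: [0.5325, -0.193, 0.0693]
tool_rot: [0.995, -0.105, 0.001, 0.0]
force: [-0.1, -0.0, -2.1]
finger_gap: 0.315
gripper_force: 59.3
```

Grip holds (gap 0.315, 59 N). I'll carry it to the blue tray's -y bay.

```bash
python3 -m handwheel '[[20,-10,0,0,0,0,0],[30,-15,0,0,0,0,0],[30,-15,0,0,0,0,0],[25,-13,0,0,0,0,0],[13,-7,0,0,0,0,0],[0,0,-12,0,0,0,0],[0,0,-15,0,0,0,0],[0,0,-12,0,0,0,0],[0,0,-6,0,0,0,0],[0,0,-3,0,0,0,0]]' 60
python3 -m handwheel '[[0,0,0,0,0,0,0],[0,0,-2,0,0,0,0],[0,0,-1,0,0,0,0],[0,0,-1,0,0,0,0],[0,0,0,0,0,0,0],[0,0,0,0,0,0,0],[0,0,0,0,0,0,0],[0,0,0,0,0,0,0],[0,0,0,0,0,0,0],[0,0,0,0,0,0,0]]' 60
```

```text
t: 5.15
tcp_pos: [0.6497, -0.2526, 0.0197]
tool_rot: [0.994, -0.105, -0.0, -0.0]
force: [0.4, -0.4, -2.4]
finger_gap: 0.319
gripper_force: 59.2
t: 6.4
tcp_pos: [0.6504, -0.253, 0.0182]
tool_rot: [0.995, -0.105, 0.001, 0.0]
force: [-1.6, 0.5, 6.1]
finger_gap: 0.318
gripper_force: 60.5
```

```bash
python3 -m handwheel '[[0,0,0,0,0,0,0.5],[0,0,0,0,0,0,0.5],[0,0,15,0,0,0,0.5],[0,0,35,0,0,0,0.5],[0,0,50,0,0,0,0.5],[-40,30,0,0,0,0,0.6],[-50,37,0,0,0,0,0.6],[-50,37,0,0,0,0,0.6],[-45,32,0,0,0,0,0.6],[-23,16,0,0,0,0,0.6]]' 60
python3 - <<'E'
from h import *
np.save("w2.npy",look("w2"),allow_pickle=True);print(manip.sense()["tcp_pos"])
E
```

```text
t: 7.65
tcp_pos: [0.4391, -0.0988, 0.1172]
tool_rot: [0.995, -0.104, -0.001, -0.0]
force: [0.9, -0.4, -0.3]
finger_gap: 0.599
gripper_force: 0.0
[ 0.4357178  -0.09661589  0.11686515]
```

View pics/w2.png

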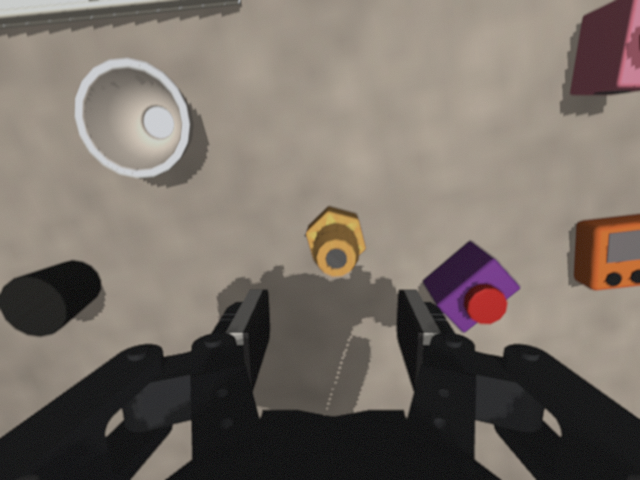

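The brass bore is at (337,259). The purple block's nearest top corners are at (424,288) and (470,242), so I'll check that clearance.

```bash
python3 - <<'E'
from h import *
c=np.load("w2.npy",allow_pickle=True).item()
print(px2w([337,259],.058,c), px2w([[424,288],[470,242]],.044,c)); print(px2w([[135,118]],.04,c))
E
python3 -m handwheel '[[0,0,0,0,0,0,0.55],[0,0,-5,0,0,0,0.55],[0,0,-15,0,0,0,0.55],[0,0,-20,0,0,0,0.55],[0,0,-10,0,0,0,0.55],[0,0,0,0,0,0,0.55],[0,0,0,0,0,0,0.55],[0,0,0,0,0,0,0.55],[0,0,0,0,0,0,0.55],[0,0,0,0,0,0,0.55]]' 60
```

```text
[[ 0.43972667 -0.10046312  0.058     ]] [[ 0.40584431 -0.14785959  0.044     ]
 [ 0.42917524 -0.17863735  0.044     ]]
[[ 0.53699116 -0.00739662  0.04      ]]
t: 8.95
tcp_pos: [0.4421, -0.1009, 0.0666]
tool_rot: [0.995, -0.105, 0.0, 0.0]
force: [0.6, 0.7, 0.4]
finger_gap: 0.551
gripper_force: 0.0
```

```bash
python3 -m handwheel '[[-1,0,-15,0,0,0,0.55],[0,0,-18,0,0,0,0.55],[0,0,-12,0,0,0,0.55],[0,0,-6,0,0,0,0.55],[0,0,0,0,0,0,0.55],[0,0,0,0,0,0,0],[0,0,0,0,0,0,0],[0,0,0,0,0,0,0],[0,0,0,0,0,0,0],[0,0,0,0,0,0,0]]' 60
python3 -m handwheel '[[0,0,10,0,0,0,0],[0,0,25,0,0,0,0],[0,0,25,0,0,0,0],[20,-7,0,0,0,0,0],[40,-14,0,0,0,0,0],[45,-15,0,0,0,0,0],[45,-15,0,0,0,0,0],[35,-12,0,0,0,0,0],[19,-6,0,0,0,0,0],[0,0,0,0,0,0,0]]' 60
```

```text
t: 10.2
tcp_pos: [0.4411, -0.1009, 0.0161]
tool_rot: [0.995, -0.105, 0.0, 0.0]
force: [-0.3, -0.2, 6.0]
finger_gap: 0.412
gripper_force: 59.7
t: 11.45
tcp_pos: [0.646, -0.1702, 0.0755]
tool_rot: [0.995, -0.105, 0.001, 0.0]
force: [-0.2, 0.8, -1.4]
finger_gap: 0.412
gripper_force: 60.1
```

Gap 0.412 means about 35 mm, so the fingers took the nut's flats rather than the spigot. It is still held, so I'll set it down gently and check it there.

```bash
python3 -m handwheel '[[0,0,-12,0,0,0,0],[0,0,-18,0,0,0,0],[0,0,-14,0,0,0,0],[0,0,-6,0,0,0,0],[0,0,-3,0,0,0,0],[0,0,-1,0,0,0,0],[0,0,-1,0,0,0,0],[0,0,0,0,0,0,0],[0,0,0,0,0,0,0],[0,0,0,0,0,0,0]]' 60
python3 - <<'E'
from h import *
c=look("s2","side");i=cv2.imread("pics/s2.png");cv2.imwrite("pics/s2c.png",cv2.resize(i[160:260,270:430],None,fx=5,fy=5,interpolation=cv2.INTER_CUBIC))
E
```

```text
t: 12.7
tcp_pos: [0.6451, -0.1699, 0.0205]
tool_rot: [0.994, -0.105, 0.0, 0.0]
force: [0.8, 0.2, -1.3]
finger_gap: 0.41
gripper_force: 60.1
```

View pics/s2c.png

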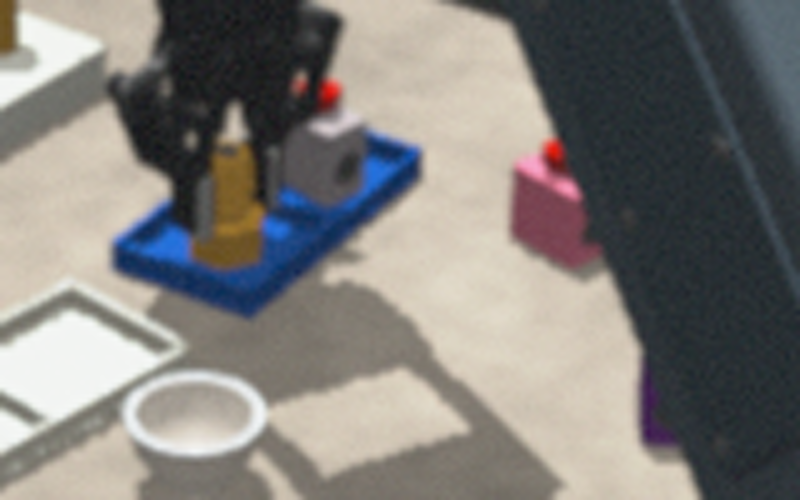

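The valve stands upright in its bay and the fitting is upright in the fingers, just above the floor. I'll lower it to contact, release, and move towards the stopper.

```bash
python3 -m handwheel '[[0,0,-1,0,0,0,0],[0,0,-1,0,0,0,0],[0,0,-1,0,0,0,0],[0,0,0,0,0,0,0],[0,0,0,0,0,0,0],[0,0,0,0,0,0,0],[0,0,0,0,0,0,0],[0,0,0,0,0,0,0],[0,0,0,0,0,0,0],[0,0,0,0,0,0,0]]' 60
```

```text
t: 14.0
tcp_pos: [0.6452, -0.1699, 0.0201]
tool_rot: [0.995, -0.105, 0.0, 0.0]
force: [-3.8, 2.3, 12.0]
finger_gap: 0.411
gripper_force: 61.8
```

```bash
python3 -m handwheel '[[0,0,0,0,0,0,0.6],[0,0,0,0,0,0,0.6],[0,0,15,0,0,0,0.6],[0,0,35,0,0,0,0.6],[0,0,50,0,0,0,0.6],[-30,40,0,0,0,0,0.75],[-50,65,0,0,0,0,0.75],[-50,62,0,0,0,0,0.75],[-45,60,0,0,0,0,0.75],[-25,36,0,0,0,0,0.75]]' 60; python3 -m handwheel '[[-20,30,0,0,0,0,0.6],[0,0,0,0,0,0,0.6],[0,0,0,0,0,0,0.6],[0,0,0,0,0,0,0.6],[0,0,0,0,0,0,0.6],[0,0,0,0,0,0,0.6],[0,0,0,0,0,0,0.6],[0,0,0,0,0,0,0.6],[0,0,0,0,0,0,0.6],[0,0,0,0,0,0,0.6]]' 60
```

```text
t: 15.25
tcp_pos: [0.625, -0.1408, 0.0176]
tool_rot: [0.994, -0.105, 0.0, 0.001]
force: [-3.8, -4.2, 4.2]
finger_gap: 0.597
gripper_force: 2.7out of range: a shift must lie within [-62.5, 62.5]
```

My first call was refused (a 65 mm shift), and the second then moved sideways at low height. I'll look at where that left the fitting.

```bash
python3 - <<'E'
from h import *
c=look("s3","side");i=cv2.imread("pics/s3.png");a=cv2.resize(i[160:260,270:400],None,fx=5.5,fy=5.5,interpolation=cv2.INTER_CUBIC)
cv2.imwrite("pics/s3c.png",a); look("w3")
E
```

```text
(no output)
```

View pics/s3c.png

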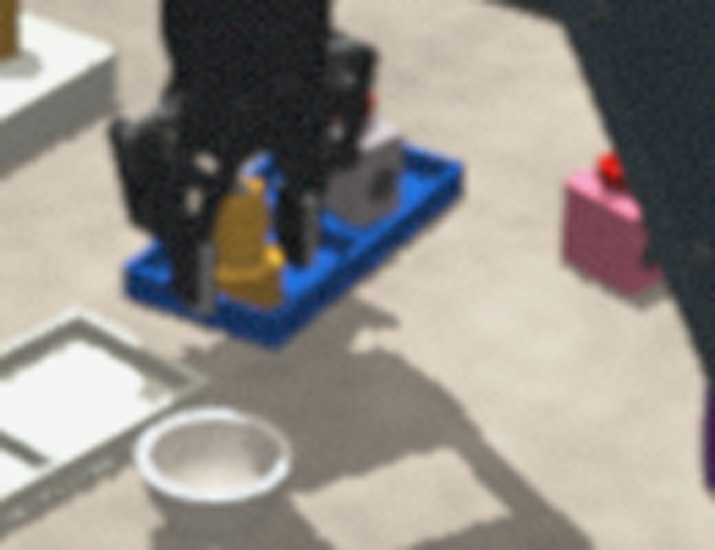

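The fitting leans about 10° against the near wall, pushed by the -y finger. I'll back the tool off slowly so it can settle.

```bash
python3 -m handwheel '[[1,-2,0,0,0,0,0.6],[1,-2,0,0,0,0,0.6],[1,-2,0,0,0,0,0.6],[1,-2,0,0,0,0,0.6],[1,-2,0,0,0,0,0.6],[1,-2,0,0,0,0,0.6],[0,0,0,0,0,0,0.6],[0,0,0,0,0,0,0.6],[0,0,0,0,0,0,0.6],[0,0,0,0,0,0,0.6]]' 60
python3 - <<'E'
from h import *
c=look("s4","side");i=cv2.imread("pics/s4.png");a=cv2.resize(i[160:260,270:400],None,fx=5.5,fy=5.5,interpolation=cv2.INTER_CUBIC)
cv2.imwrite("pics/s4c.png",a)
E
```

```text
t: 16.6
tcp_pos: [0.631, -0.1518, 0.0173]
tool_rot: [0.995, -0.105, -0.0, -0.0]
force: [-0.2, 0.4, 0.2]
finger_gap: 0.599
gripper_force: 0.0
```

View pics/s4c.png

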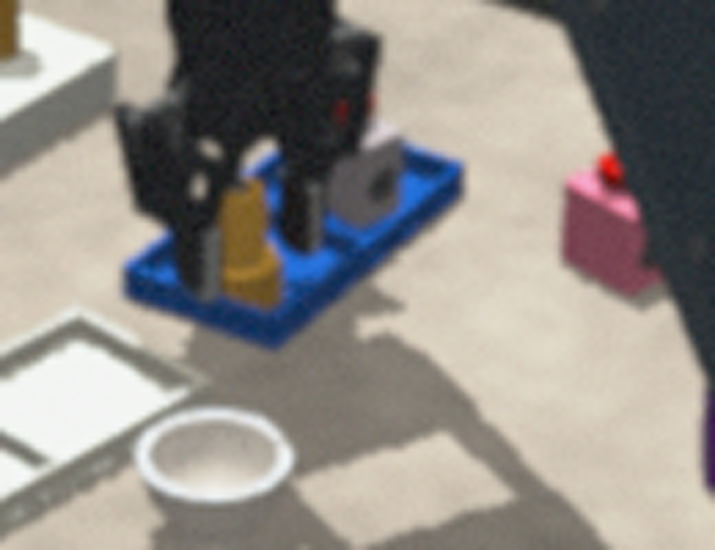

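The fitting is upright again, resting near the bay's corner, and the force reads zero. I'll lift straight up and go to the stopper, making sure each call succeeds before the next.

```bash
python3 -m handwheel '[[0,2,0,0,0,0,0.6],[0,1,0,0,0,0,0.6],[0,0,5,0,0,0,0.6],[0,0,10,0,0,0,0.6],[0,0,20,0,0,0,0.6],[0,0,30,0,0,0,0.6],[0,0,35,0,0,0,0.75],[-20,25,0,0,0,0,0.75],[-30,40,0,0,0,0,0.75],[-40,50,0,0,0,0,0.75]]' 60
```

```text
t: 17.9
tcp_pos: [0.5427, -0.035, 0.1192]
tool_rot: [0.994, -0.106, 0.002, 0.0]
force: [0.0, 0.6, 0.6]
finger_gap: 0.745
gripper_force: 0.0
```

```bash
python3 -m handwheel '[[-40,50,0,0,0,0,0.75],[-36,45,0,0,0,0,0.75],[-20,29,0,0,0,0,0.75],[0,0,0,0,0,0,0.75],[0,0,0,0,0,0,0.75],[0,0,0,0,0,0,0.75],[0,0,0,0,0,0,0.75],[0,0,0,0,0,0,0.75],[0,0,0,0,0,0,0.75],[0,0,0,0,0,0,0.75]]' 60
python3 - <<'E'
from h import *
np.save("w5.npy",look("w5"),allow_pickle=True)
look("t5","top")
w=cv2.imread("pics/w5.png"); i=cv2.imread("pics/t5.png")
cv2.imwrite("pics/m5.png",np.hstack([cv2.resize(w,(400,300)),cv2.resize(i[130:230,320:450],(390,300),interpolation=cv2.INTER_CUBIC)]))
E
```

```text
t: 19.15
tcp_pos: [0.4469, 0.0877, 0.1172]
tool_rot: [0.994, -0.105, -0.0, 0.0]
force: [-0.8, -0.5, 0.3]
finger_gap: 0.749
gripper_force: 0.0
```

View pics/m5.png

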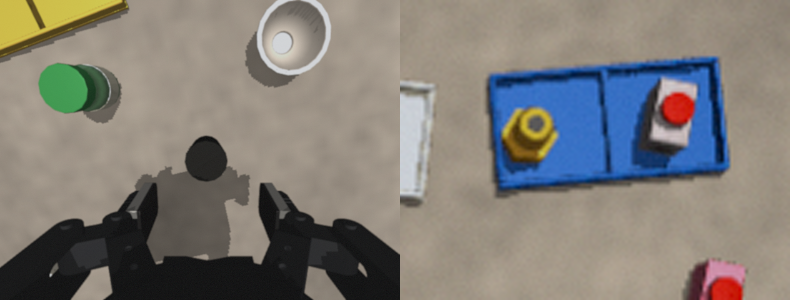

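Both metal parts stand upright in the blue tray. The stopper top is at (330,256) and the green cap at (101,141) in full wrist pixels.

```bash
python3 - <<'E'
from h import *
c=np.load("w5.npy",allow_pickle=True).item()
print(px2w([330,256],.045,c),px2w([101,141],.07,c)); print(px2w([[206*1.6,147*1.6]],0,c))
E
```

```text
[[0.446118   0.09038633 0.045     ]] [[0.53396974 0.18430936 0.07      ]]
[[0.44731522 0.09077372 0.        ]]
```

```bash
python3 -m handwheel '[[-1,2,-10,0,0,0,0.75],[0,0,-20,0,0,0,0.75],[0,0,-25,0,0,0,0.75],[0,0,-25,0,0,0,0.75],[0,0,-13,0,0,0,0.75],[0,0,-7,0,0,0,0.75],[0,0,0,0,0,0,0.75],[0,0,0,0,0,0,0],[0,0,0,0,0,0,0],[0,0,0,0,0,0,0]]' 40
```

```text
t: 20.5
tcp_pos: [0.4464, 0.0899, 0.0182]
tool_rot: [0.994, -0.105, 0.001, -0.0]
force: [0.0, 2.1, 6.5]
finger_gap: 0.463
gripper_force: 40.0
```

```bash
python3 -m handwheel '[[0,0,0,0,0,0,0],[0,0,0,0,0,0,0],[0,0,10,0,0,0,0],[0,0,20,0,0,0,0],[0,0,30,0,0,0,0],[0,0,35,0,0,0,0],[0,0,15,0,0,0,0],[0,0,0,0,0,0,0],[0,0,0,0,0,0,0],[0,0,0,0,0,0,0]]' 40
```

```text
t: 21.75
tcp_pos: [0.4452, 0.0898, 0.1265]
tool_rot: [0.994, -0.105, -0.001, 0.0]
force: [0.3, 0.8, -0.8]
finger_gap: 0.462
gripper_force: 40.4
```

```bash
python3 -m handwheel '[[20,10,0,0,0,0,0],[40,18,0,0,0,0,0],[45,22,0,0,0,0,0],[45,22,0,0,0,0,0],[28,13,0,0,0,0,0],[12,5,0,0,0,0,0],[0,0,0,0,0,0,0],[0,0,-10,0,0,0,0],[0,0,-20,0,0,0,0],[0,0,-20,0,0,0,0]]' 40
```

```text
t: 23.0
tcp_pos: [0.6348, 0.1793, 0.0756]
tool_rot: [0.994, -0.105, -0.001, 0.0]
force: [-0.8, 0.7, -1.0]
finger_gap: 0.459
gripper_force: 40.4
```

```bash
python3 -m handwheel '[[0,0,-20,0,0,0,0],[0,0,-16,0,0,0,0],[0,0,-9,0,0,0,0],[0,0,-4,0,0,0,0],[0,0,-2,0,0,0,0],[0,0,-1,0,0,0,0],[0,0,-1,0,0,0,0],[0,0,0,0,0,0,0],[0,0,0,0,0,0,0],[0,0,0,0,0,0,0]]' 40
```

```text
t: 24.25
tcp_pos: [0.636, 0.1798, 0.0244]
tool_rot: [0.994, -0.105, 0.0, -0.0]
force: [-0.7, -0.1, -0.9]
finger_gap: 0.462
gripper_force: 40.4
```

```bash
python3 -m handwheel '[[0,0,-1,0,0,0,0],[0,0,-1,0,0,0,0],[0,0,-1,0,0,0,0],[0,0,0,0,0,0,0],[0,0,0,0,0,0,0],[0,0,0,0,0,0,0],[0,0,0,0,0,0,0],[0,0,0,0,0,0,0],[0,0,0,0,0,0,0],[0,0,0,0,0,0,0]]' 40
```

```text
t: 25.5
tcp_pos: [0.636, 0.1798, 0.0223]
tool_rot: [0.995, -0.105, 0.0, 0.0]
force: [-1.9, -0.2, 4.7]
finger_gap: 0.46
gripper_force: 40.8
```

```bash
python3 -m handwheel '[[0,0,0,0,0,0,0.62],[0,0,0,0,0,0,0.62],[0,0,0,0,0,0,0.62],[0,0,15,0,0,0,0.62],[0,0,35,0,0,0,0.62],[0,0,50,0,0,0,0.62],[-20,1,20,0,0,0,0.75],[-40,2,0,0,0,0,0.75],[-30,1,0,0,0,0,0.75],[-12,0,0,0,0,0,0.75]]' 40
```

```text
t: 26.75
tcp_pos: [0.5324, 0.1839, 0.1423]
tool_rot: [0.995, -0.104, 0.0, -0.0]
force: [0.5, 0.2, 0.5]
finger_gap: 0.753
gripper_force: 0.0
```

```bash
python3 -m handwheel '[[0,0,0,0,0,0,0.75],[0,0,0,0,0,0,0.75],[0,0,0,0,0,0,0.75],[0,0,0,0,0,0,0.75],[0,0,0,0,0,0,0.75],[0,0,0,0,0,0,0.75],[0,0,0,0,0,0,0.75],[0,0,0,0,0,0,0.75],[0,0,0,0,0,0,0.75],[0,0,0,0,0,0,0.75]]' 60
python3 - <<'E'
from h import *
np.save("w6.npy",look("w6"),allow_pickle=True)
E
```

```text
t: 28.0
tcp_pos: [0.5339, 0.1838, 0.1413]
tool_rot: [0.994, -0.105, 0.0, -0.0]
force: [0.6, 0.3, 0.2]
finger_gap: 0.747
gripper_force: 0.0
```

View pics/w6.png

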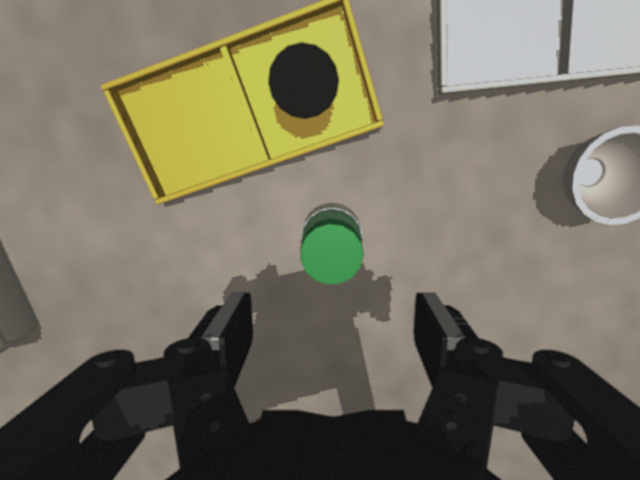

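The stopper is upright in the yellow bay, and the green cap at (332,252) is centred between the fingers. I'll descend and grip.

```bash
python3 -m handwheel '[[0,0,-15,0,0,0,0.75],[0,0,-25,0,0,0,0.75],[0,0,-30,0,0,0,0.75],[0,0,-25,0,0,0,0.75],[0,0,-15,0,0,0,0.75],[0,0,-7,0,0,0,0.75],[0,0,0,0,0,0,0.75],[0,0,0,0,0,0,0],[0,0,0,0,0,0,0],[0,0,0,0,0,0,0]]' 50
```

```text
t: 29.3
tcp_pos: [0.5347, 0.1839, 0.0255]
tool_rot: [0.994, -0.105, 0.001, -0.0]
force: [-0.2, -0.0, 6.7]
finger_gap: 0.467
gripper_force: 50.7
```

```bash
python3 -m handwheel '[[0,0,0,0,0,0,0],[0,0,0,0,0,0,0],[0,0,10,0,0,0,0],[0,0,20,0,0,0,0],[0,0,25,0,0,0,0],[0,0,15,0,0,0,0],[10,-22,0,0,0,0,0],[18,-40,0,0,0,0,0],[23,-50,0,0,0,0,0],[23,-50,0,0,0,0,0]]' 50
```

```text
t: 30.55
tcp_pos: [0.6083, 0.0205, 0.0944]
tool_rot: [0.995, -0.104, -0.0, -0.0]
force: [0.5, -0.6, -0.5]
finger_gap: 0.47
gripper_force: 50.6
```

```bash
python3 -m handwheel '[[17,-35,0,0,0,0,0],[9,-18,0,0,0,0,0],[3,-7,0,0,0,0,0],[0,0,0,0,0,0,0],[0,0,-12,0,0,0,0],[0,0,-18,0,0,0,0],[0,0,-16,0,0,0,0],[0,0,-9,0,0,0,0],[0,0,-5,0,0,0,0],[0,0,-2,0,0,0,0]]' 50
```

```text
t: 31.8
tcp_pos: [0.637, -0.0383, 0.032]
tool_rot: [0.994, -0.105, -0.0, -0.0]
force: [0.2, 0.4, -0.6]
finger_gap: 0.467
gripper_force: 50.6
```

```bash
python3 -m handwheel '[[0,0,0,0,0,0,0],[0,0,-1,0,0,0,0],[0,0,-1,0,0,0,0],[0,0,-1,0,0,0,0],[0,0,-1,0,0,0,0],[0,0,0,0,0,0,0],[0,0,0,0,0,0,0],[0,0,0,0,0,0,0],[0,0,0,0,0,0,0],[0,0,0,0,0,0,0]]' 50
```

```text
t: 33.05
tcp_pos: [0.6371, -0.0383, 0.0296]
tool_rot: [0.995, -0.105, 0.0, 0.0]
force: [-2.1, 0.4, 5.6]
finger_gap: 0.468
gripper_force: 51.3
```

```bash
python3 -m handwheel '[[0,0,0,0,0,0,0.62],[0,0,0,0,0,0,0.62],[0,0,0,0,0,0,0.62],[0,0,15,0,0,0,0.62],[0,0,35,0,0,0,0.62],[0,0,50,0,0,0,0.62],[-20,23,18,0,0,0,0.75],[-35,40,0,0,0,0,0.75],[-40,45,0,0,0,0,0.75],[-40,45,0,0,0,0,0.75]]' 50
```

```text
t: 34.3
tcp_pos: [0.5012, 0.1158, 0.1475]
tool_rot: [0.994, -0.105, 0.001, -0.0]
force: [0.6, 1.3, -0.1]
finger_gap: 0.753
gripper_force: 0.0
```

```bash
python3 -m handwheel '[[-40,45,0,0,0,0,0.75],[-40,45,0,0,0,0,0.75],[-35,40,0,0,0,0,0.75],[-25,28,0,0,0,0,0.75],[0,0,0,0,0,0,0.75],[0,0,0,0,0,0,0.75],[0,0,0,0,0,0,0.75],[0,0,0,0,0,0,0.75],[0,0,0,0,0,0,0.75],[0,0,0,0,0,0,0.75]]' 50
python3 - <<'E'
from h import *
np.save("w7.npy",look("w7"),allow_pickle=True)
look("t7","top")
w=cv2.imread("pics/w7.png"); i=cv2.imread("pics/t7.png")
cv2.imwrite("pics/m7.png",np.hstack([cv2.resize(w,(400,300)),cv2.resize(i[130:250,240:400],(400,300),interpolation=cv2.INTER_CUBIC)]))
E
```

```text
t: 35.55
tcp_pos: [0.3621, 0.2725, 0.1462]
tool_rot: [0.994, -0.105, -0.0, 0.0]
force: [0.1, 0.1, 0.7]
finger_gap: 0.748
gripper_force: 0.0
```

View pics/m7.png

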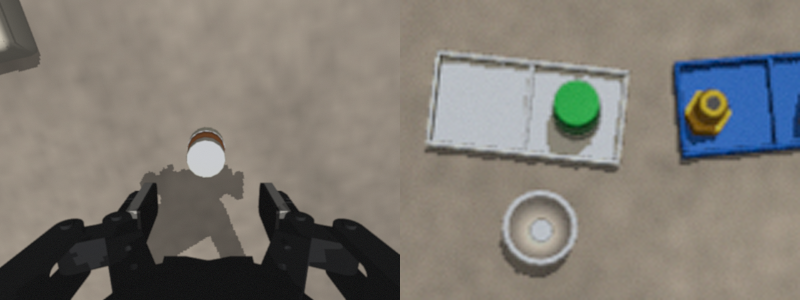

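The green jar is upright in the white tray's -y bay, and the amber cap (330,253) is centred. I'll grip and carry it.

```bash
python3 -m handwheel '[[0,1,-15,0,0,0,0.75],[0,0,-25,0,0,0,0.75],[0,0,-30,0,0,0,0.75],[0,0,-28,0,0,0,0.75],[0,0,-15,0,0,0,0.75],[0,0,-8,0,0,0,0.75],[0,0,0,0,0,0,0.75],[0,0,0,0,0,0,0],[0,0,0,0,0,0,0],[0,0,0,0,0,0,0]]' 50
```

```text
t: 36.9
tcp_pos: [0.3624, 0.274, 0.0263]
tool_rot: [0.994, -0.105, 0.001, -0.0]
force: [-1.0, 0.6, 6.6]
finger_gap: 0.467
gripper_force: 50.4
```

```bash
python3 -m handwheel '[[0,0,0,0,0,0,0],[0,0,0,0,0,0,0],[0,0,10,0,0,0,0],[0,0,20,0,0,0,0],[0,0,30,0,0,0,0],[0,0,15,0,0,0,0],[25,-20,0,0,0,0,0],[40,-32,0,0,0,0,0],[50,-40,0,0,0,0,0],[50,-40,0,0,0,0,0]]' 50
```

```text
t: 38.15
tcp_pos: [0.5256, 0.1425, 0.101]
tool_rot: [0.995, -0.105, 0.0, -0.0]
force: [0.8, 0.5, -0.7]
finger_gap: 0.468
gripper_force: 50.9
```

```bash
python3 -m handwheel '[[50,-40,0,0,0,0,0],[40,-32,0,0,0,0,0],[20,-16,0,0,0,0,0],[10,-8,0,0,0,0,0],[0,0,0,0,0,0,0],[0,0,-12,0,0,0,0],[0,0,-20,0,0,0,0],[0,0,-20,0,0,0,0],[0,0,-10,0,0,0,0],[0,0,-5,0,0,0,0]]' 50
```

```text
t: 39.4
tcp_pos: [0.6427, 0.0488, 0.0319]
tool_rot: [0.995, -0.105, -0.001, -0.0]
force: [-0.1, 0.4, -2.1]
finger_gap: 0.466
gripper_force: 50.9
```

```bash
python3 -m handwheel '[[0,0,-1,0,0,0,0],[0,0,-1,0,0,0,0],[0,0,-1,0,0,0,0],[0,0,-1,0,0,0,0],[0,0,-1,0,0,0,0],[0,0,0,0,0,0,0],[0,0,0,0,0,0,0],[0,0,0,0,0,0,0],[0,0,0,0,0,0,0],[0,0,0,0,0,0,0]]' 50
```

```text
t: 40.65
tcp_pos: [0.6438, 0.0486, 0.0304]
tool_rot: [0.995, -0.105, 0.001, 0.0]
force: [-1.8, -0.1, 8.4]
finger_gap: 0.467
gripper_force: 51.8
```

```bash
python3 -m handwheel '[[0,0,0,0,0,0,0.6],[0,0,0,0,0,0,0.6],[0,0,0,0,0,0,0.6],[0,0,15,0,0,0,0.6],[0,0,35,0,0,0,0.6],[0,0,50,0,0,0,0.6],[-30,20,20,0,0,0,0.6],[-50,30,20,0,0,0,0.6],[-50,30,20,0,0,0,0.6],[-50,20,20,0,0,0,0.6]]' 50
python3 - <<'E'
from h import *
look("t8","top"); look("s8","side")
i=cv2.imread("pics/t8.png");s=cv2.imread("pics/s8.png")
cv2.imwrite("pics/m8.png",np.vstack([cv2.resize(i[140:250,140:440],(790,290),interpolation=cv2.INTER_CUBIC),cv2.resize(s[170:320,150:420],(790,300)[:2],interpolation=cv2.INTER_CUBIC)]))
E
```

```text
t: 41.9
tcp_pos: [0.4618, 0.1497, 0.2098]
tool_rot: [0.995, -0.105, 0.001, -0.0]
force: [0.5, -0.0, 0.3]
finger_gap: 0.599
gripper_force: 0.0
```

View pics/m8.png

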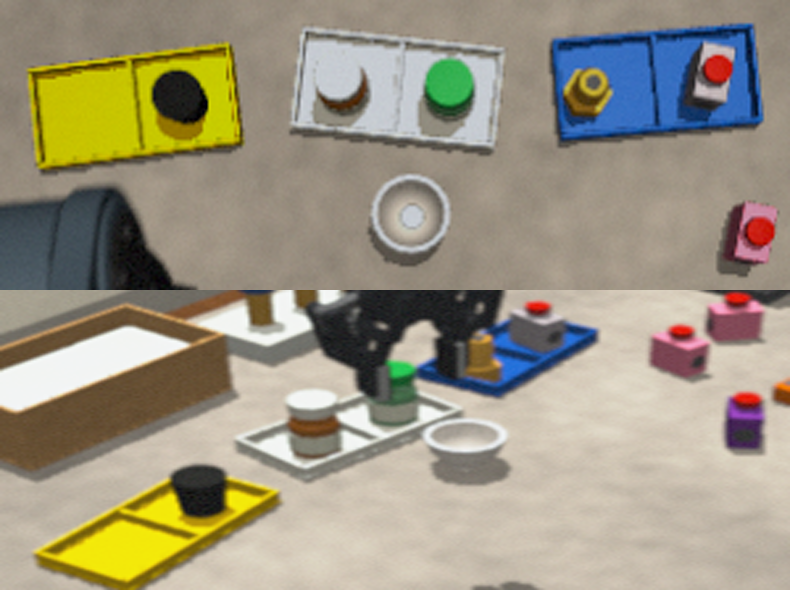

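All five parts stand upright in the right trays: amber (342,85), green (449,85), brass (588,90), valve (713,72) and stopper (180,97). The mortar hasn't moved and the robot is clear, so I'm handing in.

```bash
python3 -c "
from station import manip
print(manip.sign_off())"
```

```text
the job is handed in; nothing more can be done
None
```

I handed the job in at about 42 s with all five parts upright in their correct trays and the mortar and timer untouched; a mistyped move briefly tipped the brass connector against its tray wall, but it settled upright again, and I got no verdict back.

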